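# Put the spent battery pack in the collecting canister and screw it shut again

## Task

Unscrew the cap of the low wide canister, swing its hinged lid aside, put the spent battery pack in, then swing the lid back over the mouth and screw the cap clockwise fully home. Leave the tall canister closed as it is, and do not shove or knock over the other things on the desk.

Things in the scene. Friction and masses are not known exactly. Their poses are not given: they have to be found in the camera images.
- battery: the spent battery pack: a black block 62 x 34 x 22 mm (its x, y, z) with a grey band and two small brass contacts on its +x end, lying flat on the desk, 0.11 kg. Origin: centre of its underside; x along its length.
- tub: low wide collecting canister, grey plastic, fixed: 95 mm high to the rim, body 124 mm across, neck 99 mm across outside, 92 mm inside (top 13 mm), inner floor 5 mm up, base plate x -75 to +99 mm, 112 mm wide, 6 mm thick. Origin: centre of its underside; the vertical hinge pin (24 mm across at its top, 117 mm high) stands at +85 mm on its x axis.
- tub_mouth (a point): centre of the low canister's mouth, at rim height (95 mm above the desk).
- tub_pivot (a point): the axis of the low canister's lid hinge (vertical pin), at the height of the middle of the lid collar (109 mm above the desk).
- tub_swing (a joint): swing of the low canister's lid about its pin, rad: 0 = exactly over the mouth (stop), grows clockwise seen from above, to 2.5. In the canister's axes the lid centre is at 85 mm x (1 - cos q, sin q). Stays where left; about 6 N moves it. The lid: a flat steel collar 128 mm across, 105 to 113 mm above the desk, that carries the cap but does not turn with it.
- tub_cap (a joint): turn of the screw cap in its collar, rad: 0 = fully unscrewed (raised), grows clockwise seen from above, 3.6 = fully home (stop). Sinks 4 mm per rad; about 2 N at 40 mm from the axis turns it. It must be less than 1 rad from unscrewed to pass over the rim; screwed down, it cannot swing. Starts over the mouth, screwed on (2.5 to 3.6).
- tub_bar (a point): centre of the upright grip bar on the low canister's cap: 102 mm long (point's x), 14 mm thick (its y), 28 mm high, on the cap's axis; the point is at mid height, 144 mm above the desk when unscrewed, 129.6 mm when home. The black cap under it is 114 mm across, its top 14 mm and its lower edge 43 mm below the point.
- tall: the tall narrow canister, same make and materials, fixed, closed, to be left alone: 88 mm across, 150 mm to its rim, about 200 mm high with its cap and bar; hinge pin at 63 mm along its +x. Origin: centre of its underside.
- tall_swing (a joint): swing of the tall canister's lid, rad (0 = over its mouth, where it is).
- tall_cap (a joint): turn of the tall canister's cap, rad (3.6 = screwed home, about where it is).
- adapter: black mains adapter, 46 x 66 x 30 mm, lying beyond the battery's +x end. Origin: centre of its underside.
- tape: roll of tape lying flat, 60 mm across, 22 mm high, beyond the battery's -x end. Origin: centre of its underside.
- cleaner: white bottle of screen cleaner, upright, 60 mm across, 170 mm high. Origin: centre of its underside.
- mug: white mug, 80 mm across, 90 mm high, handle at its +y. Origin: centre of its underside.
- mouse: black computer mouse, 105 x 60 x 30 mm. Origin: centre of its underside.
- stapler: stapler, 150 x 36 x 52 mm. Origin: centre of its underside.
Things that resemble listed ones, but are neither listed nor needed, are in the scene too. Leave any green or purple look-alike of the battery alone.

How it is judged:
By the outcome, as a careful person would: the job done as asked, in the order asked, and still so for the second after the job is handed in, with the robot touching nothing.
It also fails if it takes over 72 s, if anything falls off the work surface, if the arm or the gripper's body presses on something with over 40 N, if the wrist force passes 120 N, or if a joint passes its speed limit or range.

## Robot

A 7-joint arm with a two-finger parallel gripper is mounted at the origin on the work surface. World frame = base frame: x ahead of the robot, y to its left, z up, the work surface at z = 0. Lengths are in m, angles in rad, forces in N, time in s.
With the tool pointing down it reaches from about 0.4 to 0.875 m from the base axis. Payload 6.5 kg.
Tool frame: the origin (TCP) lies midway between the tips of the shut fingers; the grasp point (between the pads) lies 19 mm behind it; z points along the fingers, y is the line along which they close (so a half turn about z gives the same grasp; the last joint's range is limited). The gripper opens to 88 mm and grips with 3 to 60 N. Pads are 18 mm wide; open, the fingers measure 123 mm over their backs; the gripper's body (75 mm by 187 mm) begins 45 mm behind the grasp point.
Start: joints at [-1.264, 0.536, -0.004, 1.538, 0.003, 1.067, -0.071], TCP at [0.237, 0.605, 0.239] pointing down, gripper open.
Joint ranges: [-2.7, 2.7], [-0.37, 2.16], [-1.27, 1.26], [0.24, 2.4], [-1.31, 4.45], [0.19, 1.91], [-2.76, 2.76]. Speed limits (rad/s): [2.39, 2.39, 3.14, 3.14, 3.14, 3.14, 3.14].

## Interface

Orientations are given as a unit quaternion [w, x, y, z].
In Python, from rig import status, eyes, ticket gives the robot as it stands.
- The arm moves only by the tool apply_moves, never from a script. Its arguments are lists of equal length, an entry for each row: "travel": the shift along the world's x, y, z in mm, a list of three; "rotation": the turn, a rotation vector about the world's x, y, z in degrees, a list of three; "gripper": the finger opening in mm, from 0 to 88.1. In form: {"travel": [[dx, dy, dz], ...], "rotation": [[wx, wy, wz], ...], "gripper": [gripper, ...]}. A call has 1 to 8 rows; each row shifts and turns the commanded pose from where the row before left it; what a row does not reach is not made up. A row lasts 1/12 s, in which the tool goes at most 41.7 mm and 7.16 degrees, less where a joint would pass 70% of its speed; a pose out of reach is approached as far as the arm can. A call is refused whole if a number of a shift passes 41.7 or a number of a turn 7.16, either way. A call with a gripper value outside its range is refused whole. The fingers move at their own pace and stop on an object; "newtons" is the grip in N (left out, the last holds). Time passes only in rows, so rows that do not move let the fingers close. It gives the time, the measured TCP pose, the force, the opening and the grip force at its end, in the units of the state.
- status.get_state(): the state, without advancing time (a new reading comes with each control period).
- eyes.camera(name): name is "scene" or "top" or "wrist"; returns the picture (480x640x3 uint8, blue, green, red); there is no depth.
- eyes.camera_info(name): a dict with "fx", "fy", "cx", "cy" (pixels), "extrinsics" (4x4, takes a point from world to camera coordinates). Camera axes: x right, y up, looking along -z (the intrinsics and any distortion apply to the point x, -y, -z); pixel columns grow to the right and rows downward; lengths in m; the calibration is good to about 2 mm. A picture is of the moment at which its call begins: read the wrist's pose just before it. camera_info takes no time and is no camera call; for the wrist camera it gives the pose at the moment of the call.
- ticket.hand_in(): hands the job in; it is judged then, once.
The state is a dict: "time": time; "qpos": joint angles; "qd": joint speeds; "joint_efforts": joint torques, N m; "ee_pos": TCP position; "tool_rot": TCP orientation; "wrist_force": force on the tool from outside, world axes, zero at the start; "torque": the same for the moment, N m; "finger_gap": opening from 0.0 (shut) to 1.0 (fully open); "grip_force": force on a finger pad.
Only numpy, scipy, OpenCV 4.12 (cv2) and the standard library are available. Lean on these libraries where they do the work, as an engineer would, in place of code of your own. Each camera call takes 0.05 s, during which the arm holds its last target. There are 200 camera calls.

## Working session

There is one attempt and no reset: what is moved stays moved. The work goes in short steps, Python scripts to look and compute and a tool call to move; the robot and the scene stay as the last step left them, time stands still between calls to the robot, and variables do not carry over. Pictures are saved under pics/ and viewed, at most 10 in all, crops included, and the job is handed in when it is done.

Besides the shell and the picture viewer there is one more tool, called after ">>>" as name(argument=value, ...), one argument or row to a line, values as JSON. apply_moves: Moves the arm, as the interface text tells. Its arguments: {"type":"object","properties":{"travel":{"type":"array","items":{"type":"array","items":{"type":"number"}}},"rotation":{"type":"array","items":{"type":"array","items":{"type":"number"}}},"gripper":{"type":"array","items":{"type":"number"}},"newtons":{"type":"number"}},"required":["travel","rotation","gripper"]}

```bash
mkdir -p pics; ls; python3 - <<'E'
from rig import status, eyes
import cv2
s=status.get_state(); print(s)
for n in("scene","top"):
    cv2.imwrite(f"pics/{n}0.png",eyes.camera(n)); print(n,eyes.camera_info(n))
E
```

```text
pics
{'time': 0.0, 'qpos': array([-1.26420188,  0.53716922, -0.00445453,  1.53885261,  0.00261092,
        1.06725874, -0.07123173]), 'qd': array([ 0.00091384, -0.00141208, -0.00035021, -0.00076169, -0.0003998 ,
       -0.00230572, -0.00156618]), 'joint_efforts': array([ 2.81803077e-04, -5.70982289e+01,  9.90796499e-01, -2.51593655e+01,
       -5.62343525e-02,  1.80483470e-02,  1.69902678e-04]), 'ee_pos': array([0.23653398, 0.60479471, 0.23784493]), 'tool_rot': array([-9.39750038e-05,  1.85290624e-01,  9.82683406e-01, -8.35797354e-04]), 'wrist_force': array([ 0.68102991, -0.29172809, -0.14462194]), 'torque': array([ 0.06424989,  0.00428799, -0.06469098]), 'grip_force': 0.0, 'finger_gap': 0.9943141094521328}
scene {'fx': 547.0002140498642, 'fy': 547.0002140498642, 'cx': 306.20795179965444, 'cy': 240.7994108150641, 'extrinsics': array([[-0.1241149 ,  0.99219674,  0.01187976,  0.0908058 ],
       [-0.64580046, -0.0898619 ,  0.75819958,  0.24373712],
       [ 0.75335068,  0.08643191,  0.65191431, -1.68503297],
       [ 0.        ,  0.        ,  0.        ,  1.        ]])}
top {'fx': 600.6440376898538, 'fy': 600.6440376898538, 'cx': 321.9874178936382, 'cy': 233.97072031204695, 'extrinsics': array([[-4.77505853e-03, -9.99987939e-01,  1.14938063e-03,
         2.45629563e-03],
       [ 9.76712871e-01, -4.41736636e-03,  2.14505138e-01,
        -5.63888493e-01],
       [-2.14497474e-01,  2.14688945e-03,  9.76722184e-01,
        -1.25874604e+00],
       [ 0.00000000e+00,  0.00000000e+00,  0.00000000e+00,
         1.00000000e+00]])}
```

View pics/top0.png

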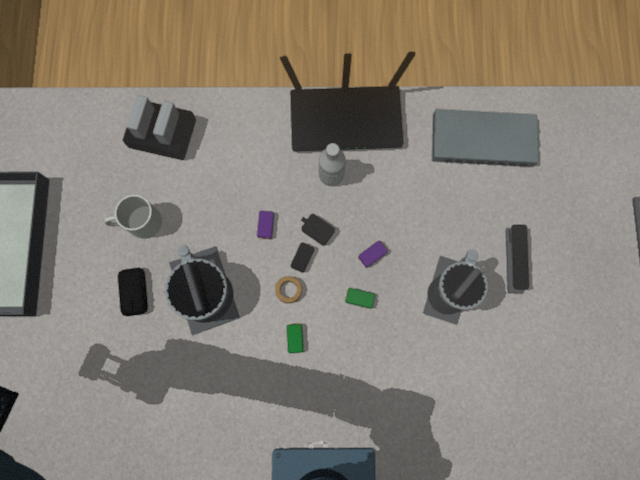

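View pics/scene0.png

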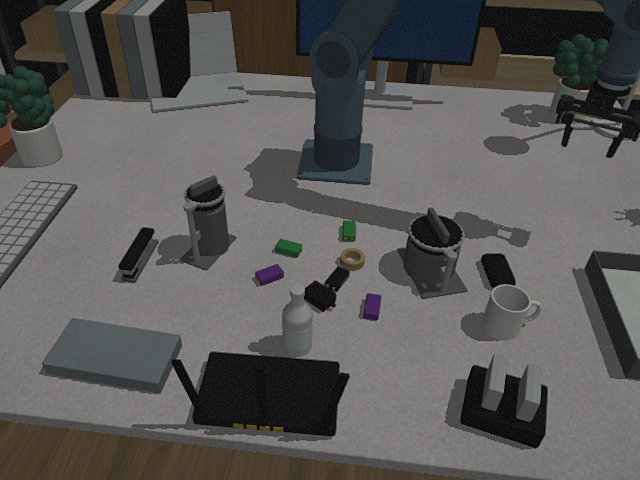

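The top view shows the low wide canister at about (197,289) with its pin at (184,252), and the tall one at (463,287). The black battery is at (302,257), between the tape (289,290) and the adapter (318,230). The rival blocks are green at (361,298) and (295,338), and purple at (265,224) and (373,254). Only the black block with a grey band fits the description. I'll confirm it in one enlarged crop.

```bash
python3 - <<'E'
import cv2,numpy as np
t=cv2.imread("pics/top0.png")
a=cv2.resize(t[235:335,155:245],None,fx=4.4,fy=4.4,interpolation=cv2.INTER_CUBIC)   # 396x440
b=cv2.resize(t[210:310,270:350],None,fx=4.4,fy=4.4,interpolation=cv2.INTER_CUBIC)
cv2.imwrite("pics/crop1.png",np.hstack([a,b]))
E
cat > h.py <<'E'
import numpy as np
from rig import eyes
def ray(cam,u,v,z,info=None):
    i=info or eyes.camera_info(cam); E=np.array(i["extrinsics"]); R,t=E[:3,:3],E[:3,3]
    d=R.T@np.array([(u-i["cx"])/i["fx"],-(v-i["cy"])/i["fy"],-1]); o=-R.T@t
    return (o+d*(z-o[2])/d[2])
def proj(cam,p,info=None):
    i=info or eyes.camera_info(cam); E=np.array(i["extrinsics"]); c=E[:3,:3]@np.array(p)+E[:3,3]
    return np.array([i["cx"]+i["fx"]*c[0]/-c[2], i["cy"]-i["fy"]*c[1]/-c[2]])
E
```

```text
(no output)
```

View pics/crop1.png

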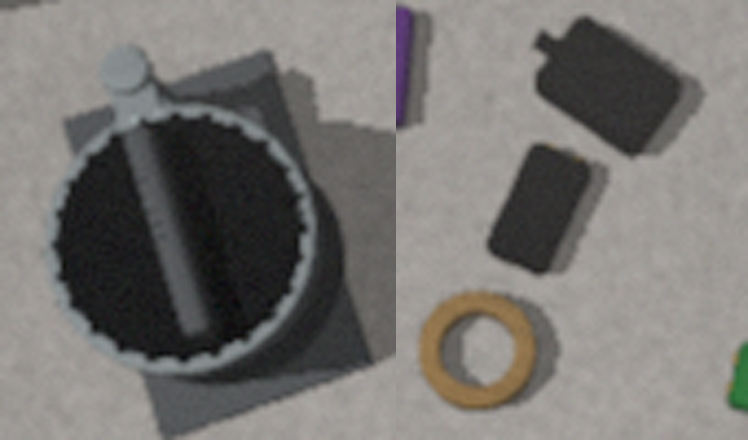

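```bash
python3 - <<'E'
from h import *
f=lambda x,y,ox,oy:((x+.5)/4.4-.5+ox,(y+.5)/4.4-.5+oy)
B=np.array([ray("top",*f(x-396,y,270,210),.022) for x,y in[(533,143),(592,160),(545,274),(488,246)]])
print(B.round(4),"c",B.mean(0),"L",np.linalg.norm(B[0]-B[3]),np.linalg.norm(B[1]-B[2]),"W",np.linalg.norm(B[0]-B[1]),np.linalg.norm(B[3]-B[2]))
d=B[0]+B[1]-B[2]-B[3]; print("bat yaw",np.degrees(np.arctan2(d[1],d[0])))
pin=ray("top",*f(126,70,155,235),.117); col=ray("top",*f(183,238,155,235),.112)
print("pin",pin,"col",col,np.linalg.norm((pin-col)[:2]),"tub yaw",np.degrees(np.arctan2(*(pin-col)[1::-1])))
e=[ray("top",*f(x,y,155,235),.145) for x,y in[(137,120),(199,331)]]
d=e[0]-e[1];print("bar",e,(e[0]+e[1])/2,np.linalg.norm(d),np.degrees(np.arctan2(d[1],d[0])))
for n,p in dict(tape=(477-396,350,270,210),adap=(610-396,87,270,210)).items(): print(n,ray("top",*f(*p),.022))
print("mug",ray("top",135,215,.09),"mouse",ray("top",133,291,.03),"tall",ray("top",463,285,.16),"cleaner",ray("top",333,150,.17))
i=eyes.camera_info("wrist");from rig import status;s=status.get_state();print(i,s['ee_pos'])
E
```

```text
[[0.5539 0.0478 0.022 ]
 [0.5449 0.0175 0.022 ]
 [0.486  0.0415 0.022 ]
 [0.5005 0.0705 0.022 ]] c [0.52131714 0.04433288 0.022     ] L 0.0580269151064265 0.06356743993314554 W 0.03157144945260246 0.03245079039057365
bat yaw -22.59293720239426
pin [0.51754415 0.28997166 0.117     ] col [0.4379701  0.26074251 0.112     ] 0.08477247416444512 tub yaw 20.16929714469644
bar [array([0.48862595, 0.27731494, 0.145     ]), array([0.39133475, 0.24489731, 0.145     ])] [0.43998035 0.26110613 0.145     ] 0.10254989590763393 18.428176645430835
tape [0.44743832 0.07572722 0.022     ]
adap [0.58318403 0.00817385 0.022     ]
mug [0.60139955 0.40407793 0.09      ] mouse [0.44394484 0.41689004 0.03      ] tall [ 0.43682664 -0.28041369  0.16      ] cleaner [ 0.71835625 -0.02363912  0.17      ]
{'fx': 425.90735190875495, 'fy': 425.90735190875495, 'cx': 326.26072602479394, 'cy': 239.44171474607563, 'extrinsics': array([[ 0.36572198,  0.93072352, -0.00107663, -0.64986876],
       [-0.8877177 ,  0.34847507, -0.30086943,  0.03988534],
       [-0.27965108,  0.11099031,  0.95366474, -0.39005482],
       [ 0.        ,  0.        ,  0.        ,  1.        ]])} [0.23658238 0.60482627 0.2379229 ]
```

The battery is confirmed: it is black with brass contacts at its adapter end, centre (0.521, 0.044), yaw -22.6°. The tub is at (0.439, 0.261) with yaw 20°, and its pin is 85 mm away as specified. The bar yaw is 18.4° and its length measures 102.5 mm, which matches. Next I move over the bar, turning to tool-y yaw -71.6° so that a single turn covers the whole unscrewing.

>>> apply_moves(
  travel=[
    [10,-17,-2],
    [10,-17,-2],
    [10,-17,-2],
    [10,-17,-2],
    [10,-17,-2],
    [10,-17,-2],
    [10,-17,-2],
    [10,-17,-2],
  ],
  rotation=[
    [0,0,-7],
    [0,0,-7],
    [0,0,-7],
    [0,0,-7],
    [0,0,-7],
    [0,0,-7],
    [0,0,-7],
    [0,0,-7],
  ],
  gripper=[60,60,60,60,60,60,60,60],
)

```text
time: 0.77
ee_pos: [0.317, 0.4682, 0.2223]
tool_rot: [0.0, 0.627, 0.779, -0.0]
wrist_force: [0.2, -0.1, -0.2]
finger_gap: 0.686
grip_force: 0.0
```

>>> apply_moves(
  travel=[
    [10,-17,-2],
    [10,-17,-2],
    [10,-17,-2],
    [10,-17,-2],
    [10,-17,-2],
    [10,-17,-2],
    [10,-17,-2],
    [10,-17,-2],
  ],
  rotation=[
    [0,0,-7],
    [0,0,-7],
    [0,0,-7],
    [0,0,-7],
    [0,0,-7],
    [0,0,-7],
    [0,0,-7],
    [0,0,-7],
  ],
  gripper=[60,60,60,60,60,60,60,60],
)

```text
time: 1.43
ee_pos: [0.3969, 0.3324, 0.2064]
tool_rot: [0.0, 0.919, 0.393, -0.0]
wrist_force: [-0.3, 0.3, 0.7]
finger_gap: 0.681
grip_force: 0.0
```

>>> apply_moves(
  travel=[
    [10,-17,-2],
    [10,-17,-2],
    [10,-17,-2],
    [10,-17,-2],
    [0,0,0],
  ],
  rotation=[
    [0,0,-7],
    [0,0,-7],
    [0,0,-7],
    [0,0,-7],
    [0,0,0],
  ],
  gripper=[60,60,60,60,60],
)

```text
time: 1.85
ee_pos: [0.4383, 0.2613, 0.1984]
tool_rot: [0.001, 0.988, 0.157, 0.0]
wrist_force: [-0.5, -0.4, 0.7]
finger_gap: 0.679
grip_force: 0.0
```

```bash
python3 - <<'E'
from h import *; import cv2,pickle
from rig import status
i=eyes.camera_info("wrist"); pickle.dump(i,open("w1.pkl","wb"))
cv2.imwrite("pics/w1.png",eyes.camera("wrist")); print(status.get_state()['qpos'].round(3), i['extrinsics'].round(3))
for q in (3.0,3.6):
  z=.158-.004*q
  print(z,[proj("wrist",[.4395+a*np.cos(.3216),.261+a*np.sin(.3216),z],i).round(1) for a in(-.051,.051)])
print(proj("wrist",[.518,.290,.117],i))
E
```

```text
[-1.127  0.405  0.626  1.968 -0.307  0.863 -1.586] [[ 0.308 -0.951  0.001  0.114]
 [ 0.907  0.293 -0.302 -0.445]
 [ 0.287  0.094  0.953 -0.502]
 [ 0.     0.     0.     1.   ]]
0.146 [array([329.8, 357.1]), array([328.3, 164.9])]
0.1436 [array([329.7, 354.6]), array([328.3, 164.2])]
[322.1485996   91.89337854]
```

View pics/w1.png

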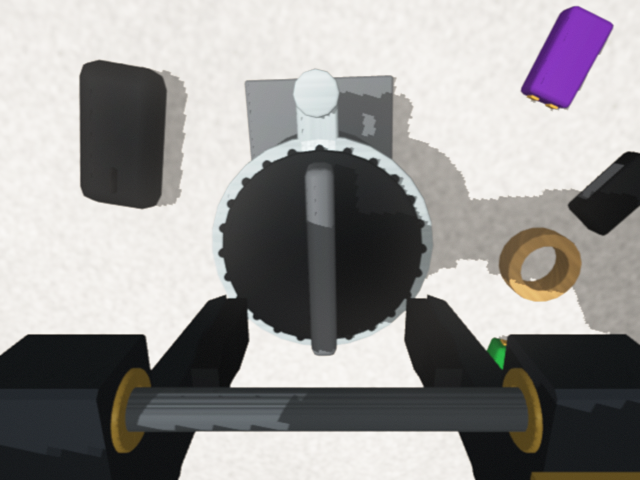

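The wrist view shows the bar from (319,163) to (324,355), the pin at (316,92) and the finger midline at about column 327. The bar therefore lies about 3 mm further toward +y than I measured, and about 1° further round. I'll correct for that, go down and grip.

>>> apply_moves(
  travel=[
    [0,3,-20],
    [0,0,-25],
    [0,0,-20],
    [0,0,-6],
    [0,0,0],
    [0,0,0],
    [0,0,0],
    [0,0,0],
  ],
  rotation=[
    [0,0,1],
    [0,0,0],
    [0,0,0],
    [0,0,0],
    [0,0,0],
    [0,0,0],
    [0,0,0],
    [0,0,0],
  ],
  gripper=[50,50,50,50,10,10,10,10],
  newtons=20,
)

```text
time: 2.57
ee_pos: [0.4374, 0.269, 0.1289]
tool_rot: [-0.001, 0.985, 0.171, 0.001]
wrist_force: [0.6, 0.2, -0.5]
finger_gap: 0.288
grip_force: 0.0
```

>>> apply_moves(
  travel=[
    [0,0,0],
    [0,0,0],
    [0,0,0],
  ],
  rotation=[
    [0,0,0],
    [0,0,0],
    [0,0,0],
  ],
  gripper=[10,10,10],
)

```text
time: 2.82
ee_pos: [0.4381, 0.2668, 0.1287]
tool_rot: [0.001, 0.985, 0.17, 0.001]
wrist_force: [1.3, -4.4, 4.1]
finger_gap: 0.158
grip_force: 19.9
```

```bash
python3 -c "
from rig import status
s=status.get_state()
for k in('ee_pos','tool_rot','qpos','wrist_force','torque','grip_force','finger_gap'):print(k,s[k])"
```

```text
ee_pos [0.43812634 0.26681085 0.12870878]
tool_rot [5.79417956e-04 9.85469843e-01 1.69846636e-01 9.86409460e-04]
qpos [-1.06360219  0.51809167  0.54897566  2.00925112 -0.40030569  0.71888197
 -1.49665633]
wrist_force [ 1.27620062 -4.4341355   4.13945918]
torque [-1.21406096 -0.23793937 -0.01971863]
grip_force 19.883673191070557
finger_gap 0.15790865616629704
```

>>> apply_moves(
  travel=[
    [0,-1,0.5],
    [0,0,0.5],
    [0,0,0.5],
    [0,0,0.5],
    [0,0,0.5],
    [0,0,0.5],
    [0,0,0.5],
    [0,0,0.5],
  ],
  rotation=[
    [0,0,7],
    [0,0,7],
    [0,0,7],
    [0,0,7],
    [0,0,7],
    [0,0,7],
    [0,0,7],
    [0,0,7],
  ],
  gripper=[10,10,10,10,10,10,10,10],
)

```text
time: 3.48
ee_pos: [0.4366, 0.2678, 0.1326]
tool_rot: [-0.0, 0.788, 0.616, 0.0]
wrist_force: [-3.1, 0.2, 4.2]
finger_gap: 0.158
grip_force: 19.9
```

```bash
cat > st.py <<'E'
from rig import status
import numpy as np
from scipy.spatial.transform import Rotation as R
s=status.get_state(); w,x,y,z=s['tool_rot']; M=R.from_quat([x,y,z,w]).as_matrix()
print("t",s['time'],"pos",s['ee_pos'].round(4),"yawY",np.degrees(np.arctan2(M[1,1],M[0,1])).round(2),"z",M[:,2].round(3))
print("q",s['qpos'].round(2),"F",s['wrist_force'].round(1),"T",s['torque'].round(2),"grip",round(s['grip_force'],1),"gap",round(s['finger_gap']*88.1,1))
E
python3 st.py
```

```text
t 3.4833 pos [0.4366 0.2678 0.1326] yawY -14.02 z [-0.     0.001 -1.   ]
q [-0.87  0.47  0.29  2.   -0.2   0.7  -0.69] F [-3.1  0.2  4.2] T [-0.04  0.75 -0.12] grip 19.9 gap 13.9
```

>>> apply_moves(
  travel=[
    [0,0,0.5],
    [0,0,0.5],
    [0,0,0.5],
    [0,0,0.5],
    [0,0,0.5],
    [0,0,0.5],
    [0,0,0.5],
    [0,0,0.5],
  ],
  rotation=[
    [0,0,7],
    [0,0,7],
    [0,0,7],
    [0,0,7],
    [0,0,7],
    [0,0,7],
    [0,0,7],
    [0,0,7],
  ],
  gripper=[10,10,10,10,10,10,10,10],
)

```text
time: 4.15
ee_pos: [0.4348, 0.2673, 0.1363]
tool_rot: [-0.001, 0.407, 0.914, -0.001]
wrist_force: [-6.7, -0.9, 7.9]
finger_gap: 0.158
grip_force: 19.9
```

```bash
python3 st.py
```

```text
t 4.15 pos [0.4348 0.2673 0.1363] yawY 42.01 z [-0.003 -0.001 -1.   ]
q [-0.68  0.45  0.05  1.99 -0.03  0.71  0.12] F [-6.7 -0.9  7.9] T [-0.35  1.68 -0.12] grip 19.9 gap 13.9
```

>>> apply_moves(
  travel=[
    [-1,0,1],
    [-1,0,1],
    [0,0,0.5],
    [0,0,0.5],
    [0,0,0.5],
    [0,0,0.5],
  ],
  rotation=[
    [0,0,7],
    [0,0,7],
    [0,0,7],
    [0,0,7],
    [0,0,7],
    [0,0,7],
  ],
  gripper=[10,10,10,10,10,10],
)

```text
time: 4.65
ee_pos: [0.4336, 0.266, 0.1397]
tool_rot: [-0.001, 0.053, 0.999, -0.001]
wrist_force: [-3.2, -3.1, 1.3]
finger_gap: 0.159
grip_force: 19.9
```

```bash
python3 st.py
```

```text
t 4.65 pos [0.4336 0.266  0.1397] yawY 83.95 z [-0.002 -0.003 -1.   ]
q [-0.53  0.45 -0.13  1.98  0.09  0.73  0.75] F [-3.2 -3.1  1.3] T [-0.67  0.7  -0.09] grip 19.9 gap 14.0
```

>>> apply_moves(
  travel=[
    [-1,-1,0.3],
    [0,0,0.3],
    [0,0,0.4],
    [0,0,0.4],
  ],
  rotation=[
    [0,0,5],
    [0,0,5],
    [0,0,5],
    [0,0,5],
  ],
  gripper=[10,10,10,10],
)

```text
time: 4.98
ee_pos: [0.4334, 0.2651, 0.1412]
tool_rot: [-0.0, -0.12, 0.993, -0.001]
wrist_force: [-1.1, -1.9, -1.0]
finger_gap: 0.156
grip_force: 19.9
```

```bash
python3 st.py
```

```text
t 4.9833 pos [0.4334 0.2651 0.1412] yawY 103.84 z [-0.001 -0.002 -1.   ]
q [-0.46  0.45 -0.22  1.98  0.14  0.73  1.05] F [-1.1 -1.9 -1. ] T [-0.58  0.12 -0.05] grip 19.9 gap 13.8
```

Total turn is 174° (3.04 rad) and the bar has risen 12.5 mm, so the cap is at most 0.56 rad from unscrewed and clears the rim. Now I swing the lid clockwise along the 85 mm arc, turning the tool with it.

>>> apply_moves(
  travel=[
    [-2.9,10,0],
    [-1.7,10.2,0],
    [-0.5,10.4,0],
    [0.8,10.3,0],
  ],
  rotation=[
    [0,0,-7],
    [0,0,-7],
    [0,0,-7],
    [0,0,-7],
  ],
  gripper=[10,10,10,10],
  newtons=30,
)

```text
time: 5.32
ee_pos: [0.4297, 0.3045, 0.141]
tool_rot: [0.0, 0.129, 0.992, -0.002]
wrist_force: [0.9, -6.6, -0.6]
finger_gap: 0.156
grip_force: 29.9
```

```bash
python3 st.py
```

```text
t 5.3167 pos [0.4297 0.3045 0.141 ] yawY 75.18 z [-0.001 -0.004 -1.   ]
q [-0.63  0.47 -0.1   1.94  0.07  0.75  0.55] F [ 0.9 -6.6 -0.6] T [-1.48 -0.33  0.12] grip 29.9 gap 13.7
```

Clean, with about 6.6 N along the motion as expected. Continuing.

>>> apply_moves(
  travel=[
    [2.1,10.2,0],
    [3.3,9.8,0],
    [4.5,9.4,0],
    [5.6,8.8,0],
    [6.6,8,0],
    [7.5,7.1,0],
  ],
  rotation=[
    [0,0,-7],
    [0,0,-7],
    [0,0,-7],
    [0,0,-7],
    [0,0,-7],
    [0,0,-7],
  ],
  gripper=[10,10,10,10,10,10],
)

```text
time: 5.82
ee_pos: [0.4585, 0.3579, 0.1408]
tool_rot: [0.0, 0.475, 0.88, -0.003]
wrist_force: [-2.6, -6.2, 0.4]
finger_gap: 0.153
grip_force: 29.9
```

```bash
python3 st.py
```

```text
t 5.8167 pos [0.4585 0.3579 0.1408] yawY 33.24 z [-0.003 -0.005 -1.   ]
q [-0.8   0.55  0.08  1.8  -0.06  0.8  -0.11] F [-2.6 -6.2  0.4] T [-1.57  0.58  0.02] grip 29.9 gap 13.5
```

>>> apply_moves(
  travel=[
    [8.3,6.2,0],
    [9,5.1,0],
    [9.6,4,0],
    [10,2.8,0],
    [10.3,1.5,0],
    [10.4,0.3,0],
    [0,0,0],
  ],
  rotation=[
    [0,0,-7],
    [0,0,-7],
    [0,0,-7],
    [0,0,-7],
    [0,0,-7],
    [0,0,-7],
    [0,0,0],
  ],
  gripper=[10,10,10,10,10,10,10],
)

```text
time: 6.4
ee_pos: [0.5163, 0.3797, 0.1408]
tool_rot: [0.0, 0.758, 0.652, -0.001]
wrist_force: [-2.4, -1.9, 0.4]
finger_gap: 0.157
grip_force: 29.9
```

```bash
python3 st.py
```

```text
t 6.4 pos [0.5163 0.3797 0.1408] yawY -8.66 z [-0.002 -0.002 -1.   ]
q [-0.89  0.65  0.27  1.65 -0.21  0.88 -0.69] F [-2.4 -1.9  0.4] T [-0.49  0.59 -0.02] grip 29.9 gap 13.8
```

The lid is at about 1.95 rad. I release, rise and travel over the battery, turning to yaw 67°.

>>> apply_moves(
  travel=[
    [0,0,0],
    [0,0,0],
    [0,0,15],
    [0,0,25],
    [0,-20,25],
    [0,-28,0],
    [0,-28,0],
    [0,-28,0],
  ],
  rotation=[
    [0,0,0],
    [0,0,0],
    [0,0,0],
    [0,0,0],
    [0,0,7],
    [0,0,7],
    [0,0,7],
    [0,0,7],
  ],
  gripper=[60,60,60,60,60,60,60,60],
)

```text
time: 7.07
ee_pos: [0.517, 0.276, 0.2074]
tool_rot: [0.001, 0.572, 0.82, 0.001]
wrist_force: [0.2, -0.4, -0.5]
finger_gap: 0.679
grip_force: 0.0
```

>>> apply_moves(
  travel=[
    [0,-30,0],
    [0,-30,0],
    [0,-30,0],
    [0,-30,0],
    [0,-30,0],
    [0,-30,0],
    [0,-30,0],
    [0,-22,0],
  ],
  rotation=[
    [0,0,7],
    [0,0,7],
    [0,0,7],
    [0,0,7],
    [0,0,7],
    [0,0,7],
    [0,0,6],
    [0,0,0],
  ],
  gripper=[60,60,60,60,60,60,60,60],
)

```text
time: 7.73
ee_pos: [0.5169, 0.0415, 0.2069]
tool_rot: [0.001, 0.191, 0.982, -0.0]
wrist_force: [-0.0, -0.2, 0.4]
finger_gap: 0.68
grip_force: 0.0
```

>>> apply_moves(
  travel=[
    [0,0,-30],
    [0,0,-15],
    [0,0,0],
  ],
  rotation=[
    [0,0,0],
    [0,0,0],
    [0,0,0],
  ],
  gripper=[60,60,60],
)

```text
time: 7.98
ee_pos: [0.515, 0.0438, 0.1592]
tool_rot: [-0.001, 0.193, 0.981, -0.001]
wrist_force: [-0.5, 0.5, 0.1]
finger_gap: 0.682
grip_force: 0.0
```

```bash
python3 st.py; python3 - <<'E'
from h import *; import cv2,pickle
i=eyes.camera_info("wrist"); pickle.dump(i,open("w2.pkl","wb"))
cv2.imwrite("pics/w2.png",eyes.camera("wrist"))
c=np.array([.5213,.0443]);a=np.radians(-22.6);u=np.array([np.cos(a),np.sin(a)]);v=np.array([-u[1],u[0]])
print([proj("wrist",[*(c+u*x+v*y),.022],i).round(0) for x in(-.031,.031) for y in(-.017,.017)])
E
```

```text
t 7.9833 pos [0.515  0.0438 0.1592] yawY 67.74 z [-0.003 -0.001 -1.   ]
q [-0.22  0.42  0.06  1.96 -0.04  0.77  1.04] F [-0.5  0.5  0.1] T [-0.02  0.01  0.  ] grip 0.0 gap 60.1
[array([305., 188.]), array([355., 189.]), array([306., 274.]), array([353., 275.])]
```

View pics/w2.png

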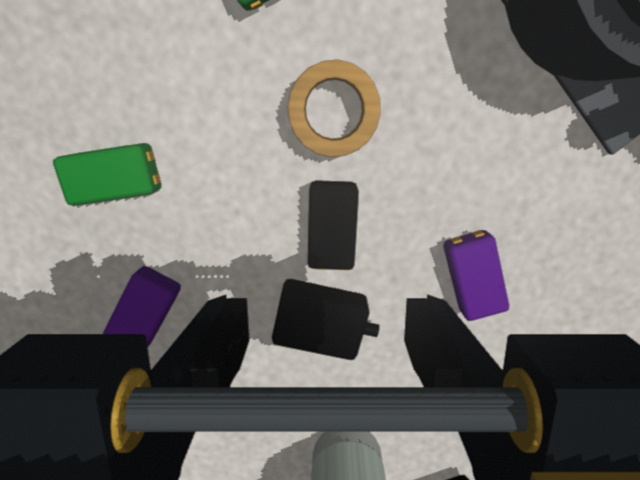

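The wrist view shows the battery with corners (311,181), (357,182), (355,269) and (307,268), clear of the adapter and the tape. The corrected centre is (0.5176, 0.0474), with the tool turned 2° clockwise. Descending.

>>> apply_moves(
  travel=[
    [2.5,3.5,-30],
    [0,0,-40],
    [0,0,-40],
    [0,0,-30],
    [0,0,0],
  ],
  rotation=[
    [0,0,-2],
    [0,0,0],
    [0,0,0],
    [0,0,0],
    [0,0,0],
  ],
  gripper=[60,60,60,60,60],
)

```text
time: 8.45
ee_pos: [0.5164, 0.0484, 0.0176]
tool_rot: [-0.003, 0.21, 0.978, -0.001]
wrist_force: [-0.2, -1.3, 0.5]
finger_gap: 0.678
grip_force: 0.0
```

```bash
python3 st.py
```

```text
t 8.45 pos [0.5164 0.0484 0.0176] yawY 65.8 z [-0.006 -0.001 -1.   ]
q [-0.21  0.68  0.04  1.99 -0.06  0.48  1.02] F [-0.2 -1.3  0.5] T [-0.02  0.11  0.02] grip 0.0 gap 59.8
```

>>> apply_moves(
  travel=[
    [0,-1,-9],
    [0,0,-4],
    [0,0,0],
    [0,0,0],
    [0,0,0],
    [0,0,0],
  ],
  rotation=[
    [0,0,0],
    [0,0,0],
    [0,0,0],
    [0,0,0],
    [0,0,0],
    [0,0,0],
  ],
  gripper=[60,60,28,28,28,28],
  newtons=20,
)

```text
time: 8.95
ee_pos: [0.52, 0.0471, 0.0092]
tool_rot: [0.001, 0.211, 0.978, 0.0]
wrist_force: [0.0, -0.7, 0.2]
finger_gap: 0.403
grip_force: 0.1
```

```bash
python3 st.py
```

```text
t 8.95 pos [0.52   0.0471 0.0092] yawY 65.65 z [ 0.002  0.    -1.   ]
q [-0.21  0.69  0.04  1.99 -0.06  0.46  1.02] F [ 0.  -0.7  0.2] T [-0.01 -0.03  0.01] grip 0.1 gap 35.5
```

>>> apply_moves(
  travel=[
    [0,0,-3],
    [0,0,0],
    [0,0,0],
    [0,0,0],
    [0,0,0],
    [0,0,0],
  ],
  rotation=[
    [0,0,0],
    [0,0,0],
    [0,0,0],
    [0,0,0],
    [0,0,0],
    [0,0,0],
  ],
  gripper=[42,42,28,28,28,28],
)

```text
time: 9.45
ee_pos: [0.519, 0.0469, 0.0051]
tool_rot: [-0.0, 0.211, 0.977, -0.0]
wrist_force: [-0.8, -0.0, -1.1]
finger_gap: 0.384
grip_force: 20.0
```

```bash
python3 st.py
```

```text
t 9.45 pos [0.519  0.0469 0.0051] yawY 65.65 z [-0. -0. -1.]
q [-0.21  0.7   0.04  1.99 -0.06  0.45  1.02] F [-0.8 -0.  -1.1] T [-0.01  0.02  0.05] grip 20.0 gap 33.8
```

The battery is held (33.8 mm, 20 N). Lifting it and carrying it to the mouth centre (0.436, 0.2655).

>>> apply_moves(
  travel=[
    [0,0,20],
    [0,0,40],
    [0,0,40],
    [-6,18,40],
    [-7,18,10],
    [-7,18,0],
    [-7,18,0],
    [-7,18,0],
  ],
  rotation=[
    [0,0,0],
    [0,0,0],
    [0,0,0],
    [0,0,-6.4],
    [0,0,-6.4],
    [0,0,-6.4],
    [0,0,-6.4],
    [0,0,-6.4],
  ],
  gripper=[28,28,28,28,28,28,28,28],
)

```text
time: 10.12
ee_pos: [0.485, 0.1367, 0.1531]
tool_rot: [0.0, 0.475, 0.88, 0.0]
wrist_force: [0.7, -0.2, -1.7]
finger_gap: 0.383
grip_force: 20.0
```

>>> apply_moves(
  travel=[
    [-7,18,0],
    [-7,18,0],
    [-7,18,0],
    [-7,18,0],
    [-7,19,0],
    [-7,19,0],
    [-7,19,0],
    [0,0,0],
  ],
  rotation=[
    [0,0,-6.4],
    [0,0,-6.4],
    [0,0,-6.4],
    [0,0,-6.4],
    [0,0,-6.4],
    [0,0,-6.4],
    [0,0,-6.4],
    [0,0,0],
  ],
  gripper=[28,28,28,28,28,28,28,28],
)

```text
time: 10.78
ee_pos: [0.4344, 0.2694, 0.1524]
tool_rot: [-0.001, 0.772, 0.635, 0.0]
wrist_force: [0.4, 0.8, -0.8]
finger_gap: 0.384
grip_force: 20.0
```

```bash
python3 st.py; python3 - <<'E'
from h import *; import cv2
w=eyes.camera("wrist");t=eyes.camera("top")
print([proj("wrist",[.436+.046*np.cos(a),.2655+.046*np.sin(a),.095]).round(0) for a in np.arange(4)*np.pi/2])
print([proj("top",[.436+.046*np.cos(a),.2655+.046*np.sin(a),.095]).round(0) for a in np.arange(4)*np.pi/2])
a=cv2.resize(w,(400,300));b=cv2.resize(t[200:350,100:300],(400,300),interpolation=cv2.INTER_CUBIC)
cv2.imwrite("pics/w3.png",np.hstack([a,b]))
E
```

```text
t 10.7833 pos [0.4344 0.2694 0.1524] yawY -11.1 z [-0.001  0.002 -1.   ]
q [-0.93  0.44  0.36  1.99 -0.22  0.75 -0.63] F [ 0.4  0.8 -0.8] T [-0.04  0.06  0.01] grip 20.0 gap 33.8
[array([416., 250.]), array([308., 178.]), array([239., 283.]), array([343., 345.])]
[array([196., 269.]), array([174., 291.]), array([195., 313.]), array([218., 291.])]
```

View pics/w3.png

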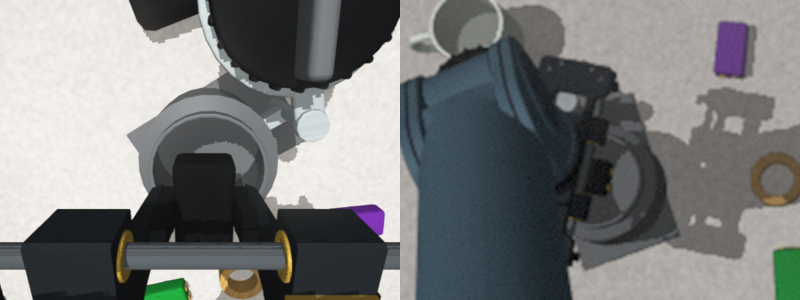

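The left half shows the battery in the fingers over the open mouth, with the lid well clear at upper right. I need one enlarged crop to read the bore edges.

```bash
python3 - <<'E'
from h import *; import cv2
w=eyes.camera("wrist")
for z,r,c in((.095,.046,(0,0,255)),(.095,.0495,(0,255,0))):
    p=np.array([proj("wrist",[.436+r*np.cos(a),.2655+r*np.sin(a),z]) for a in np.linspace(0,6.28,60)])
    for q in p: cv2.circle(w,tuple(int(k) for k in q.round()),0,c,-1)
cv2.imwrite("pics/w4.png",cv2.resize(w[120:320,200:480],(784,560),interpolation=cv2.INTER_CUBIC))
E
```

```text
(no output)
```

View pics/w4.png

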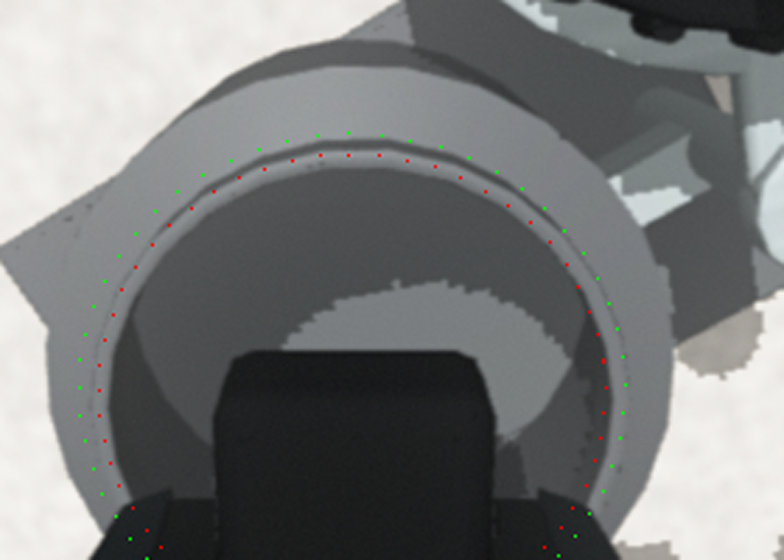

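The bore edges sit about 1.5 mm right of and 2.5 mm below my predicted circle, so the mouth centre is about (0.437, 0.263). I shift and lower the battery into it.

>>> apply_moves(
  travel=[
    [2,-6,0],
    [0,0,-20],
    [0,0,-20],
    [0,0,-20],
    [0,0,-20],
    [0,0,0],
  ],
  rotation=[
    [0,0,0],
    [0,0,0],
    [0,0,0],
    [0,0,0],
    [0,0,0],
    [0,0,0],
  ],
  gripper=[28,28,28,28,28,28],
)

```text
time: 11.43
ee_pos: [0.4371, 0.2558, 0.07]
tool_rot: [0.0, 0.773, 0.635, -0.003]
wrist_force: [-0.4, 0.7, -1.6]
finger_gap: 0.383
grip_force: 20.0
```

```bash
python3 st.py
```

```text
t 11.4333 pos [0.4371 0.2558 0.07  ] yawY -11.23 z [-0.004 -0.004 -1.   ]
q [-0.85  0.58  0.3   2.03 -0.3   0.58 -0.55] F [-0.4  0.7 -1.6] T [-0.12  0.1   0.01] grip 20.0 gap 33.8
```

>>> apply_moves(
  travel=[
    [0,3,0],
    [0,2,0],
    [0,0,0],
  ],
  rotation=[
    [0,0,0],
    [0,0,0],
    [0,0,0],
  ],
  gripper=[28,28,28],
)

```text
time: 11.68
ee_pos: [0.4396, 0.2646, 0.0741]
tool_rot: [-0.0, 0.772, 0.635, 0.001]
wrist_force: [0.4, 0.5, -1.7]
finger_gap: 0.383
grip_force: 20.0
```

```bash
python3 st.py
```

```text
t 11.6833 pos [0.4396 0.2646 0.0741] yawY -11.15 z [ 0.002  0.002 -1.   ]
q [-0.86  0.58  0.3   2.02 -0.3   0.58 -0.56] F [ 0.4  0.5 -1.7] T [-0.11  0.06 -0.03] grip 20.0 gap 33.7
```

Centred with no contact force. I release with a small opening so the fingers stay inside the neck, then rise.

>>> apply_moves(
  travel=[
    [-2,-1,-4],
    [0,0,0],
    [0,0,0],
    [0,0,0],
    [0,0,20],
    [0,0,35],
    [0,0,40],
    [0,0,30],
  ],
  rotation=[
    [0,0,0],
    [0,0,0],
    [0,0,0],
    [0,0,0],
    [0,0,0],
    [0,0,0],
    [0,0,0],
    [0,0,0],
  ],
  gripper=[28,41,41,41,41,41,41,41],
)

```text
time: 12.35
ee_pos: [0.437, 0.2628, 0.1964]
tool_rot: [0.0, 0.773, 0.635, 0.001]
wrist_force: [-0.1, 0.5, -0.7]
finger_gap: 0.463
grip_force: 0.0
```

```bash
python3 st.py; python3 - <<'E'
from h import *; import cv2
w=eyes.camera("wrist");cv2.imwrite("pics/w5.png",w)
E
```

```text
t 12.35 pos [0.437  0.2628 0.1964] yawY -11.18 z [ 0.001  0.001 -1.   ]
q [-0.95  0.37  0.4   1.96 -0.19  0.84 -0.65] F [-0.1  0.5 -0.7] T [-0.06  0.07  0.01] grip 0.0 gap 40.8
```

View pics/w5.png

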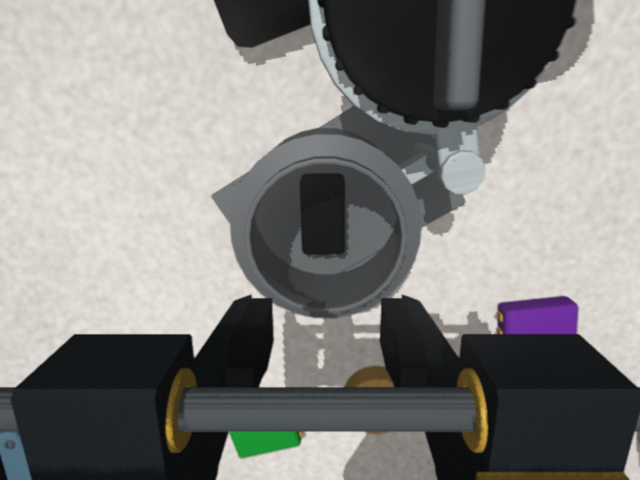

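The battery lies flat on the canister floor at (323,214). I return to the bar and grip it again.

>>> apply_moves(
  travel=[
    [20,29,0],
    [20,29,0],
    [20,29,0],
    [19,29,0],
    [0,0,-20],
    [0,0,-20],
    [0,0,-14],
    [0,0,0],
  ],
  rotation=[
    [0,0,2.5],
    [0,0,0],
    [0,0,0],
    [0,0,0],
    [0,0,0],
    [0,0,0],
    [0,0,0],
    [0,0,0],
  ],
  gripper=[50,50,50,50,50,50,50,50],
)

```text
time: 13.07
ee_pos: [0.5135, 0.3774, 0.1363]
tool_rot: [-0.0, 0.758, 0.652, -0.003]
wrist_force: [0.5, 0.1, -0.6]
finger_gap: 0.571
grip_force: 0.0
```

>>> apply_moves(
  travel=[
    [0,0,0],
    [0,0,0],
    [0,0,0],
    [0,0,0],
    [0,0,0],
    [0,0,0],
  ],
  rotation=[
    [0,0,0],
    [0,0,0],
    [0,0,0],
    [0,0,0],
    [0,0,0],
    [0,0,0],
  ],
  gripper=[10,10,10,10,10,10],
  newtons=30,
)

```text
time: 13.57
ee_pos: [0.516, 0.3791, 0.1405]
tool_rot: [0.0, 0.758, 0.652, 0.001]
wrist_force: [-0.2, 0.2, 0.8]
finger_gap: 0.155
grip_force: 30.0
```

```bash
python3 st.py
```

```text
t 13.5667 pos [0.516  0.3791 0.1405] yawY -8.66 z [ 0.001  0.001 -1.   ]
q [-0.94  0.65  0.34  1.66 -0.26  0.88 -0.65] F [-0.2  0.2  0.8] T [-0.13 -0.16 -0.  ] grip 30.0 gap 13.6
```

Gripped cleanly. I swing back along the same arc in reverse, counter-clockwise.

>>> apply_moves(
  travel=[
    [-10.4,-0.3,0],
    [-10.3,-1.5,0],
    [-10,-2.8,0],
    [-9.6,-4,0],
    [-9,-5.1,0],
    [-8.3,-6.2,0],
    [-7.5,-7.1,0],
    [-6.6,-8,0],
  ],
  rotation=[
    [0,0,7],
    [0,0,7],
    [0,0,7],
    [0,0,7],
    [0,0,7],
    [0,0,7],
    [0,0,7],
    [0,0,7],
  ],
  gripper=[10,10,10,10,10,10,10,10],
)

```text
time: 14.23
ee_pos: [0.4466, 0.3446, 0.1409]
tool_rot: [0.002, 0.361, 0.932, 0.003]
wrist_force: [6.9, 2.4, -4.0]
finger_gap: 0.154
grip_force: 30.0
```

```bash
python3 st.py
```

```text
t 14.2333 pos [0.4466 0.3446 0.1409] yawY 47.65 z [ 0.006  0.003 -1.   ]
q [-0.81  0.51  0.09  1.86 -0.06  0.77  0.15] F [ 6.9  2.4 -4. ] T [ 0.42 -1.58 -0.05] grip 30.0 gap 13.6
```

>>> apply_moves(
  travel=[
    [-5.6,-8.8,0],
    [-4.5,-9.4,0],
    [-3.3,-9.8,0],
    [-2.1,-10.2,0],
    [-0.8,-10.3,0],
    [0.5,-10.4,0],
  ],
  rotation=[
    [0,0,7],
    [0,0,7],
    [0,0,7],
    [0,0,7],
    [0,0,7],
    [0,0,7],
  ],
  gripper=[10,10,10,10,10,10],
)

```text
time: 14.73
ee_pos: [0.4294, 0.2873, 0.141]
tool_rot: [0.002, 0.002, 1.0, 0.003]
wrist_force: [2.1, 4.5, -1.4]
finger_gap: 0.156
grip_force: 30.0
```

```bash
python3 st.py
```

```text
t 14.7333 pos [0.4294 0.2873 0.141 ] yawY 89.73 z [ 0.004  0.005 -1.   ]
q [-0.6   0.45 -0.09  1.97  0.06  0.72  0.84] F [ 2.1  4.5 -1.4] T [ 1.33 -0.25 -0.05] grip 30.0 gap 13.7
```

>>> apply_moves(
  travel=[
    [1.7,-10.2,0],
    [2.9,-10,0],
    [1,-2,0],
    [0,0,0],
  ],
  rotation=[
    [0,0,7],
    [0,0,7],
    [0,0,1],
    [0,0,0],
  ],
  gripper=[10,10,10,10],
)

```text
time: 15.07
ee_pos: [0.4341, 0.2636, 0.1406]
tool_rot: [0.001, -0.124, 0.992, 0.001]
wrist_force: [-0.0, 1.4, 4.9]
finger_gap: 0.155
grip_force: 30.0
```

```bash
python3 st.py
```

```text
t 15.0667 pos [0.4341 0.2636 0.1406] yawY 104.23 z [ 0.001  0.002 -1.   ]
q [-0.51  0.44 -0.15  1.98  0.1   0.72  1.1 ] F [-0.   1.4  4.9] T [0.44 0.14 0.03] grip 30.0 gap 13.7
```

>>> apply_moves(
  travel=[
    [1,-2,0],
    [0.5,-1,0],
    [0,0,0],
  ],
  rotation=[
    [0,0,0],
    [0,0,0],
    [0,0,0],
  ],
  gripper=[10,10,10],
)

```text
time: 15.32
ee_pos: [0.4348, 0.262, 0.1404]
tool_rot: [0.0, -0.124, 0.992, 0.001]
wrist_force: [-2.6, 5.3, 5.5]
finger_gap: 0.158
grip_force: 30.0
```

```bash
python3 st.py
```

```text
t 15.3167 pos [0.4348 0.262  0.1404] yawY 104.29 z [ 0.001  0.003 -1.   ]
q [-0.51  0.44 -0.15  1.98  0.1   0.72  1.1 ] F [-2.6  5.3  5.5] T [1.22 0.66 0.06] grip 30.0 gap 13.9
```

>>> apply_moves(
  travel=[
    [1,-2,0],
    [0.5,-1.5,0],
    [0,0,0],
  ],
  rotation=[
    [0,0,0],
    [0,0,0],
    [0,0,0],
  ],
  gripper=[10,10,10],
)

```text
time: 15.57
ee_pos: [0.4351, 0.2614, 0.1405]
tool_rot: [0.0, -0.125, 0.992, 0.003]
wrist_force: [-7.3, 11.0, 4.5]
finger_gap: 0.154
grip_force: 30.0
```

```bash
python3 st.py
```

```text
t 15.5667 pos [0.4351 0.2614 0.1405] yawY 104.41 z [-0.     0.006 -1.   ]
q [-0.5   0.44 -0.15  1.99  0.09  0.72  1.11] F [-7.3 11.   4.5] T [ 2.81  1.42 -0.  ] grip 30.0 gap 13.6
```

13 N with no further motion, so the lid is at its stop over the mouth. I ease off and screw clockwise, sinking 0.5 mm per 7°.

>>> apply_moves(
  travel=[
    [-1.5,3,0.3],
    [0,0,-0.5],
    [0,0,-0.5],
    [0,0,-0.5],
    [0,0,-0.5],
    [0,0,-0.5],
    [0,0,-0.5],
    [0,0,-0.5],
  ],
  rotation=[
    [0,0,0],
    [0,0,-7],
    [0,0,-7],
    [0,0,-7],
    [0,0,-7],
    [0,0,-7],
    [0,0,-7],
    [0,0,-7],
  ],
  gripper=[10,10,10,10,10,10,10,10],
)

```text
time: 16.23
ee_pos: [0.435, 0.2633, 0.1373]
tool_rot: [0.0, 0.301, 0.954, 0.003]
wrist_force: [-1.1, 9.8, 1.0]
finger_gap: 0.149
grip_force: 30.0
```

```bash
python3 st.py
```

```text
t 16.2333 pos [0.435  0.2633 0.1373] yawY 55.02 z [ 0.002  0.005 -1.   ]
q [-0.68  0.44  0.06  2.   -0.04  0.7   0.37] F [-1.1  9.8  1. ] T [2.33 0.42 0.04] grip 30.0 gap 13.2
```

>>> apply_moves(
  travel=[
    [0,1.5,-0.5],
    [0,1.5,-0.5],
    [0,0,-0.5],
    [0,0,-0.5],
    [0,0,-0.5],
    [0,0,-0.5],
    [0,0,-0.5],
    [0,0,-0.5],
  ],
  rotation=[
    [0,0,-7],
    [0,0,-7],
    [0,0,-7],
    [0,0,-7],
    [0,0,-7],
    [0,0,-7],
    [0,0,-7],
    [0,0,-7],
  ],
  gripper=[10,10,10,10,10,10,10,10],
)

```text
time: 16.9
ee_pos: [0.4364, 0.2646, 0.1334]
tool_rot: [0.0, 0.714, 0.7, 0.002]
wrist_force: [1.9, 5.1, 1.0]
finger_gap: 0.153
grip_force: 30.0
```

```bash
python3 st.py
```

```text
t 16.9 pos [0.4364 0.2646 0.1334] yawY -1.07 z [ 0.004  0.003 -1.   ]
q [-0.87  0.46  0.3   2.01 -0.21  0.7  -0.46] F [1.9 5.1 1. ] T [ 1.19 -0.36  0.09] grip 30.0 gap 13.5
```

>>> apply_moves(
  travel=[
    [0.5,1,-0.5],
    [0.5,0,-0.5],
    [0,0,-0.5],
    [0,0,-0.5],
    [0,0,-0.5],
    [0,0,-0.5],
    [0,0,-0.5],
    [0,0,-0.5],
  ],
  rotation=[
    [0,0,-7],
    [0,0,-7],
    [0,0,-7],
    [0,0,-7],
    [0,0,-7],
    [0,0,-7],
    [0,0,-7],
    [0,0,-7],
  ],
  gripper=[10,10,10,10,10,10,10,10],
)

```text
time: 17.57
ee_pos: [0.438, 0.264, 0.1294]
tool_rot: [0.0, 0.959, 0.283, 0.002]
wrist_force: [4.9, 1.6, 0.5]
finger_gap: 0.152
grip_force: 30.0
```

```bash
python3 st.py
```

```text
t 17.5667 pos [0.438  0.264  0.1294] yawY -57.13 z [ 0.004  0.001 -1.   ]
q [-1.06  0.51  0.55  2.02 -0.4   0.72 -1.26] F [4.9 1.6 0.5] T [ 0.32 -0.72  0.09] grip 30.0 gap 13.4
```

>>> apply_moves(
  travel=[
    [0.5,0,-0.4],
    [0.5,0,-0.4],
    [0,0,-0.4],
    [0,0,-0.4],
    [0,0,-0.4],
  ],
  rotation=[
    [0,0,-6],
    [0,0,-6],
    [0,0,-6],
    [0,0,-6],
    [0,0,-6],
  ],
  gripper=[10,10,10,10,10],
)

```text
time: 17.98
ee_pos: [0.4385, 0.2632, 0.1273]
tool_rot: [0.0, 1.0, 0.025, 0.002]
wrist_force: [2.6, -0.1, 2.6]
finger_gap: 0.154
grip_force: 30.0
```

```bash
python3 st.py
```

```text
t 17.9833 pos [0.4385 0.2632 0.1273] yawY -87.09 z [ 0.003 -0.    -1.   ]
q [-1.16  0.56  0.69  2.02 -0.52  0.74 -1.67] F [ 2.6 -0.1  2.6] T [-0.14 -0.45 -0.04] grip 30.0 gap 13.5
```

>>> apply_moves(
  travel=[
    [0,0,-0.3],
    [0,0,-0.3],
    [0,0,-0.3],
    [0,0,-0.3],
  ],
  rotation=[
    [0,0,-5],
    [0,0,-5],
    [0,0,-5],
    [0,0,-5],
  ],
  gripper=[10,10,10,10],
)

```text
time: 18.32
ee_pos: [0.4377, 0.2645, 0.1262]
tool_rot: [-0.001, 0.989, -0.147, 0.001]
wrist_force: [-2.0, 4.2, 7.5]
finger_gap: 0.168
grip_force: 33.2
```

```bash
python3 st.py
```

```text
t 18.3167 pos [0.4377 0.2645 0.1262] yawY -106.88 z [ 0.001  0.001 -1.   ]
q [-1.22  0.59  0.78  2.02 -0.6   0.77 -1.95] F [-2.   4.2  7.5] T [0.81 0.53 0.87] grip 33.2 gap 14.8
```

Torque has jumped to 0.87 N m and the fingers are twisting on the bar, so the cap is at its end stop. I hold, then release and rise.

>>> apply_moves(
  travel=[
    [0,0,0],
    [0,0,0],
    [0,0,0],
  ],
  rotation=[
    [0,0,0],
    [0,0,0],
    [0,0,0],
  ],
  gripper=[10,10,10],
)

```text
time: 18.57
ee_pos: [0.4374, 0.2651, 0.1263]
tool_rot: [-0.001, 0.99, -0.144, 0.0]
wrist_force: [-1.7, 2.7, 7.8]
finger_gap: 0.164
grip_force: 32.4
```

>>> apply_moves(
  travel=[
    [0,0,0],
    [0,0,0],
    [0,0,0],
    [0,0,20],
    [0,0,40],
    [0,0,40],
    [0,0,0],
  ],
  rotation=[
    [0,0,0],
    [0,0,0],
    [0,0,0],
    [0,0,0],
    [0,0,0],
    [0,0,0],
    [0,0,0],
  ],
  gripper=[55,55,55,55,55,55,55],
)

```text
time: 19.15
ee_pos: [0.4406, 0.2638, 0.231]
tool_rot: [-0.003, 0.989, -0.146, 0.003]
wrist_force: [1.2, 1.3, -0.2]
finger_gap: 0.62
grip_force: 0.0
```

```bash
python3 st.py; python3 - <<'E'
from h import *; import cv2
w=eyes.camera("wrist");s=eyes.camera("scene")
a=cv2.resize(w,(400,300));b=cv2.resize(s[190:340,340:540],(400,300),interpolation=cv2.INTER_CUBIC)
cv2.imwrite("pics/w6.png",np.hstack([a,b]))
for z in(.1436,.146): print(z,[(proj("wrist",[.436+d*np.cos(t),.2645+d*np.sin(t),z])*.625).round(0) for d in(-.051,.051) for t in[np.radians(-12)]])
E
```

```text
t 19.15 pos [0.4406 0.2638 0.231 ] yawY -106.81 z [ 0.007  0.005 -1.   ]
q [-1.35  0.44  0.93  1.95 -0.43  0.96 -2.07] F [ 1.2  1.3 -0.2] T [ 0.04 -0.    0.03] grip 0.0 gap 54.6
0.1436 [array([209., 207.]), array([200., 101.])]
0.146 [array([209., 209.]), array([200., 102.])]
```

View pics/w6.png

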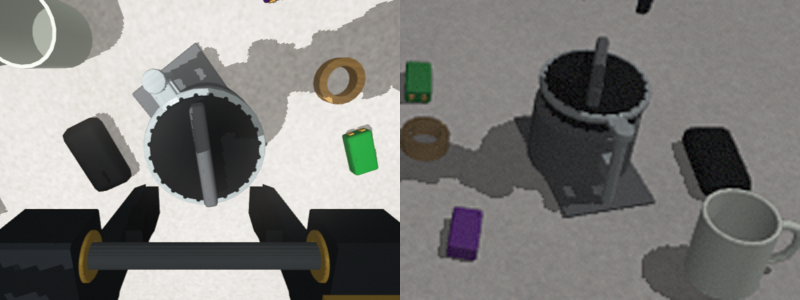

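The lid is centred over the mouth, the cap is seated level with the bar at about -9° yaw, and the neighbouring objects are undisturbed. The tool sank 14.3 mm, which is about 3.58 rad and matches fully home. Handing in.

```bash
python3 -c "
from rig import ticket
print(ticket.hand_in())"
```

```text
the job is handed in; nothing more can be done
None
```

The job is handed in at about 19 s robot time: the battery pack is inside the low canister, the lid is back over the mouth, and the cap is screwed home to its stop (14.3 mm of travel, torque jump felt), with no contact with the tall canister or the other things on the desk.

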